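# Trim the photometer's zero with the tuning tool

### The arm

A 6-joint arm with a two-finger parallel gripper is mounted at the origin on the work surface. World frame = base frame: x ahead of the robot, y to its left, z up, the work surface at z = 0. Lengths are in m, angles in rad, forces in N, time in s.
With the tool pointing down it reaches from about 0.3 to 0.775 m from the base axis. Payload 14.6 kg.
Tool frame: the origin (TCP) lies on the centre line of the jaws, within the pads' length; the fingertips stand 11 mm ahead of it and the grasp point (between the pads) lies 8 mm behind it (manip.tip_reach is the distance from the TCP to the fingertips, in m); y points along the fingers, x is the direction in which the jaws open and shut, and the axes are right-handed (so a half turn about y gives the same grasp; the last joint's range is limited). The gripper opens to 94 mm and grips with 3 to 60 N. Pads are 16 mm wide; open, the fingers measure 119 mm over their backs; the gripper's body (75 mm by 177 mm) begins 78 mm behind the grasp point.
Start: joints at [-1.231, 0.3, 1.521, -0, 1.321, -0.067], TCP at [0.218, -0.505, 0.185] pointing down, gripper open.
Joint ranges: [-3.03, 3.03], [-0.79, 2.21], [0.23, 2.52], [-1.04, 4.18], [0, 3.07], [-2.55, 2.55]. Speed limits (rad/s): [2.22, 2.22, 2.57, 3.14, 3.14, 3.14].

### API

Orientations are given as a 3x3 rotation matrix whose columns are the frame's x, y, z axes.
In Python, from plant import manip gives the robot as it stands.
- The arm moves only by the shell command python3 -m handwheel 'ROWS'. ROWS is text: rows parted by semicolons, each of 7 numbers parted by spaces: the closure, from 0 (fully open) to 1 (shut), then the shift along the tool's x, y, z in units of 40 mm (1.0 is 40 mm), then the turn, a rotation vector about the tool's x, y, z in degrees. In form: hand dx dy dz ax ay az; .... A call has exactly 10 rows; each row shifts and turns the pose as measured when the row begins, along the tool's axes as they then stand; what a row does not reach is not made up. A row lasts 1/10 s, in which the tool goes at most 50 mm and 8.59 degrees, less where a joint would pass 70% of its speed; a pose out of reach is approached as far as the arm can. A call is refused whole if a number of a shift passes 1 or a number of a turn 8.59, either way. A call with a gripper value outside its range is refused whole. The fingers move at their own pace and stop on an object; the grip force is fixed at half the most. Time passes only in rows, so rows that do not move let the fingers close, or fill a call up. It gives the time, the measured TCP pose, the force and the opening at its end, in the units of the state.
- manip.read_state(): the state, without advancing time (a new reading comes with each control period).
- manip.grab_frame(name): name is "scene" or "top"; returns a dict with "frame" (400x640x3 uint8, red, green, blue), "depth" (400x640 float32, m along the optical axis (not along the pixel's ray), 0 where there is no reading), "fx", "fy", "cx", "cy" (pixels), "rvec" (rotation vector, rad) and "tvec" (3), from world to camera coordinates, as OpenCV has them. Camera axes: x right, y down, z forward; pixel columns grow to the right and rows downward; lengths in m; the calibration is good to about 2 mm. A picture is of the moment at which its call begins.
- manip.job_done(): hands the job in, once; it reports no verdict.
The state is a dict: "t": time; "qpos": joint angles; "joint_vel": joint speeds; "tau": joint torques, N m; "position": TCP position; "tool_rot": TCP orientation; "ft_force": force on the tool from outside, world axes, zero at the start; "ft_torque": the same for the moment, N m; "grip_width": finger opening in m.
Only numpy, scipy, OpenCV 4.12 (cv2) and the standard library are available. Lean on these libraries where they do the work, as an engineer would, in place of code of your own. Each camera call takes 0.05 s, during which the arm holds its last target. There are 200 camera calls.

### The job

Take the yellow plastic tuning tool from its blue holder, feel its blade gently and fully into the slot of the sprung trimmer screw down inside the photometer's blue-rimmed bush, and turn the screw clockwise with the tool until the red pointer stands on the green mark. Then draw the tool out and stand it back in its holder, blade down. Touch the photometer with nothing but the tool, be gentle (the tool's contact forces on the photometer, added up over every point where it touches, must stay under 15 N), and leave the jar, the vial and the reagent bottle alone.

Things in the scene. Friction and masses are not known exactly. Their poses are not given: they have to be found in the camera images.
- tuner_grip (a point): Centre of the tuning tool's square yellow handle: 16 x 16 mm, 54 mm tall, flats along the tool's x and y; z points up the tool. Under it a flange 24 mm across, 4 mm thick (underside 31 mm below this point), then the white shank. A black stripe on the handle's top lies along the blade's width (x). About 35 g. Starts upright in the holder, flange on the holder's top
- tuner_tip (a point): Middle of the end edge of the tool's blade, 73 mm below tuner_grip, same axes. The flat blade is 10 mm wide (along x), 2 mm thick (along y) and sticks out 11 mm from the round shank, which is 12 mm across and 31 mm long
- holder: Blue fixed block 60 x 60 x 55 mm with one vertical round through hole, 16 mm across with a 3 mm chamfer, in its middle. Origin: centre of its underside, on the bench; z up. With the tool home (flange on the block) the blade's end is 13 mm and the handle's centre 86 mm above the bench
- meter: Photometer: grey fixed case 200 x 140 x 45 mm, origin at the centre of its underside on the bench, x along its long side, z up. A white dial 104 mm across lies on top, centred 35 mm from the origin towards -x. A post and arm (from the -x side, top 78 mm above the bench) hold the guide bush over the dial's centre
- bush_mouth (a point): Centre of the guide bush's blue-rimmed mouth, 85 mm above the bench, on the axis of the bore and of the screw; axes as the meter's. Below it a cone narrows from about 23 mm across to a straight vertical bore 13.6 mm across, 78 to 62 mm above the bench, with the brass screw at its bottom. The tool's shank fits the bore with 0.8 mm play all round
- screw_place (a point): Fixed point on the bore's axis, 64 mm above the bench. The brass screw's top lies 0 to 4 mm below it, not measured. Its slot, 3.8 mm wide, 9 mm deep, crosses the whole 11 mm head, at an unmeasured angle within 45 degrees either side of the pointer's line. Both differ each time. Sprung: pressed, the screw gives up to 2.5 mm at 0.7 N plus 1.4 N per mm, then is rigid
- pointer (a joint): Angle of the red pointer in rad: 0 along the meter's x axis, growing clockwise seen from above; stops at -1.4 and 1.4. Starts short of the mark by 0.6 to 1.4 rad. It turns one to one with the screw, against about 0.02 N m
- mark (a joint): Angle of the green mark on the dial in rad, same zero and direction as the pointer's; does not move
- pointer_tip (a point): Tip of the red pointer, 42 mm from the dial's centre, 49 mm above the bench
- mark_tip (a point): Point of the green mark, 42 mm from the dial's centre; the pointer's tip comes to it when set
- jar_mid (a point): Bystander: white lidded jar, 48 mm across, 55 mm tall, centre
- vial_mid (a point): Bystander: sample vial with green cap, 27 mm across, 60 mm tall, centre
- reagent_mid (a point): Bystander: amber reagent bottle, 44 mm across, 75 mm tall, centre

How it is judged:
On the way, in this order (a step that is already met when the one before it is completed fails the run):
1. the blade is fully down in the screw's slot: its end under 56.3 mm above the bench (on the screw's top it cannot get so low) (height (world z) of tuner_tip below 0.0563 m and horizontal distance between tuner_tip and screw_place below 0.004 m), for 0.2 s.
2. the pointer stands on the mark (tips within 3.5 mm) with the blade still in the slot (horizontal distance between pointer_tip and mark_tip below 0.0035 m and height (world z) of tuner_tip below 0.0575 m and horizontal distance between tuner_tip and screw_place below 0.004 m), for 0.2 s.
At the end, for the whole second after the job is handed in: The pointer's tip is within 3.5 mm of the mark's point (about 0.08 rad), and the tool stands released and still in the holder's hole: upright within 0.12 rad, blade end within 6 mm of the hole's axis and under 17 mm above the bench (flange on the block) (horizontal distance between pointer_tip and mark_tip below 0.0035 m and horizontal distance between tuner_tip and holder below 0.006 m and height (world z) of tuner_tip below 0.017 m and angle between tuner_tip's own z axis and vertical below 0.12 rad and linear speed of tuner below 0.02 m/s); the robot touches nothing.
It fails at once if the tool presses on the photometer or its screw with more than 15 N, all points of contact added up (contact force between tuner and meter above 15 N).
It fails at once if the gripper or arm touches the photometer (contact force between any of the fingers, the arm and meter above 1 N).
It fails at once if a bystander is moved more than 15 mm (distance of any of jar_mid, vial_mid, reagent_mid from where it was at the start of the episode above 0.015 m).
It also fails if it takes over 72 s, if anything falls off the work surface, if the arm or the gripper's body presses on something with over 40 N, if the wrist force passes 120 N, or if a joint passes its speed limit or range.

## Working session

There is one attempt and no reset: what is moved stays moved. The work goes in short steps, Python scripts to look and compute and a shell command to move; the robot and the scene stay as the last step left them, time stands still between calls to the robot, and variables do not carry over. Pictures are saved under pics/ and viewed, about 8 in all and at most 12, crops included, and the job is handed in when it is done.

```bash
mkdir -p pics; ls; cat > h.py <<'E'
import numpy as np, cv2
from plant import manip
def ray(f,u,v):
    R=cv2.Rodrigues(np.array(f['rvec'],float))[0]; t=np.array(f['tvec'],float).ravel()
    d=R.T@np.array([(u-f['cx'])/f['fx'],(v-f['cy'])/f['fy'],1.]); return -R.T@t,d
def atz(f,u,v,z):
    c,d=ray(f,u,v); return c+d*(z-c[2])/d[2]
def dep(f,u,v):
    c,d=ray(f,u,v); return c+d*f['depth'][int(v),int(u)]
def proj(f,p):
    return cv2.projectPoints(np.array(p,float).reshape(-1,1,3),np.array(f['rvec'],float),np.array(f['tvec'],float),np.array([[f['fx'],0,f['cx']],[0,f['fy'],f['cy']],[0,0,1.]]),None)[0].reshape(-1,2)
def save(f,name,box=None,k=1):
    im=f['frame'][:,:,::-1]
    if box: im=im[box[1]:box[3],box[0]:box[2]]
    cv2.imwrite('pics/'+name,cv2.resize(im,None,fx=k,fy=k,interpolation=cv2.INTER_CUBIC))
E
python3 - <<'E'
from h import *
import pickle
for n in('top','scene'):
    f=manip.grab_frame(n); pickle.dump(f,open(n+'0.pkl','wb')); save(f,n+'0.png')
    print(n,f['fx'],ray(f,320,200))
print(manip.read_state())
E
```

```text
pics
top 383.1557211326968 (array([0.49328297, 0.00130662, 1.21950942]), array([ 0.12286959,  0.01670831, -0.99234141]))
scene 483.27523690905997 (array([1.38431469, 0.35662754, 0.89975745]), array([-0.66017865, -0.3088283 , -0.68475422]))
{'t': 0.1, 'qpos': array([-1.23060708e+00,  3.00417109e-01,  1.52151219e+00, -5.26275853e-06,
        1.32068148e+00, -6.65807965e-02]), 'joint_vel': array([ 0.00131914, -0.00138868, -0.00061322,  0.00021591, -0.00022357,
        0.00126923]), 'tau': array([ 3.78110140e-03, -5.32642400e+01, -3.53285480e+01,  7.10312999e-02,
        2.34676368e-02, -7.27857037e-05]), 'position': array([ 0.21752711, -0.50488421,  0.18464509]), 'tool_rot': array([[ 3.95646021e-01, -3.44521880e-04,  9.18403020e-01],
       [-9.18402522e-01,  9.58081834e-04,  3.95646166e-01],
       [-1.01621401e-03, -9.99999482e-01,  6.26515018e-05]]), 'ft_force': array([-0.22090041, -0.05172576,  0.87500339]), 'ft_torque': array([-0.02015904, -0.05111509,  0.00677438]), 'grip_width': 0.0938592154243703}
```

View pics/top0.png

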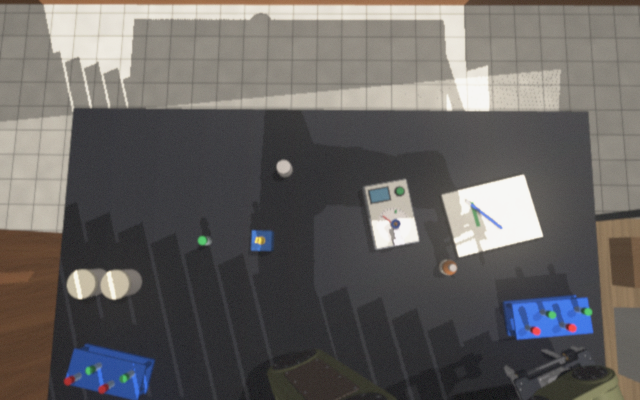

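View pics/scene0.png

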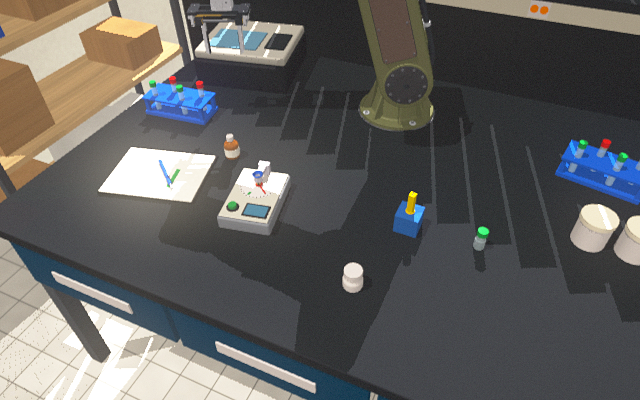

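The top view shows the holder with the yellow tool near (261,240) and the photometer at (390,215). The bush is at (396,223), the vial at (205,240), the jar at (284,168) and the reagent bottle at (449,267). I'll enlarge these next.

```bash
python3 - <<'E'
from h import *
import pickle
T=pickle.load(open('top0.pkl','rb'));S=pickle.load(open('scene0.pkl','rb'))
def crop(f,x,y,w,h,k):return cv2.resize(f['frame'][y:y+h,x:x+w,::-1],None,fx=k,fy=k,interpolation=cv2.INTER_CUBIC)
a=np.zeros((600,800,3),np.uint8)
def put(im,x,y):a[y:y+im.shape[0],x:x+im.shape[1]]=im
put(crop(T,360,175,60,80,7),0,0)      # meter 420x560
put(crop(T,245,225,30,30,10),430,0)   # holder 300x300
put(crop(S,385,185,45,58,5),430,305)  # holder scene 225x290
cv2.imwrite('pics/c1.png',a)
save(S,'c2.png',(210,150,300,240),6.5)
E
```

```text
(no output)
```

View pics/c1.png

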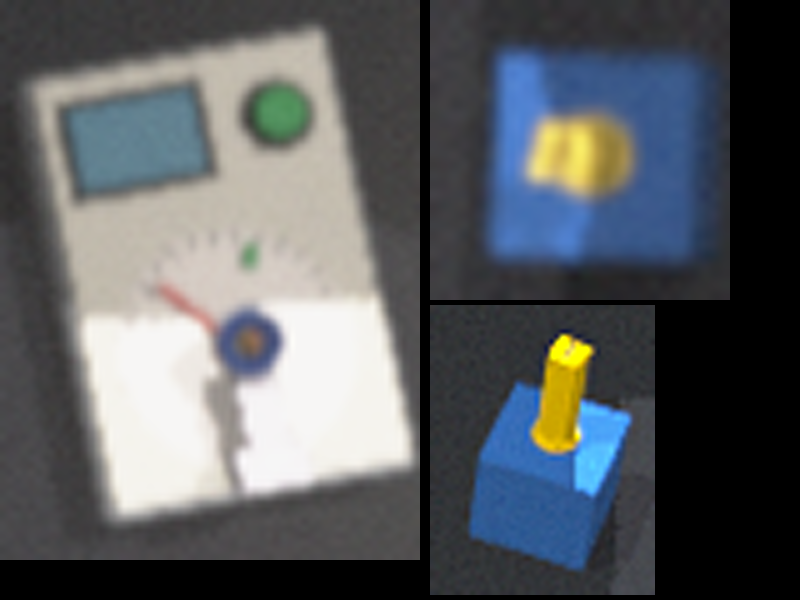

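View pics/c2.png

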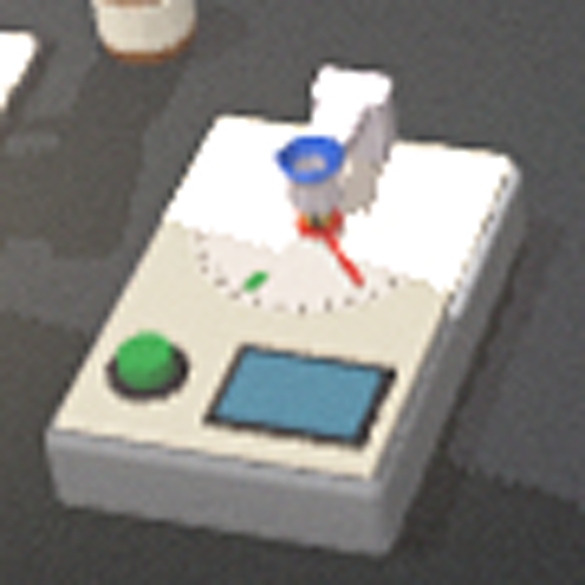

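```bash
cat > m.py <<'E'
from h import *
import pickle
T=pickle.load(open('top0.pkl','rb'));S=pickle.load(open('scene0.pkl','rb'))
def c(x,y,k,ox,oy):return ((x+.5)/k-.5+ox,(y+.5)/k-.5+oy)
np.set_printoptions(precision=4,suppress=True)
print('meter corners top');cs=np.array([atz(T,*c(x,y,7,360,175),.045) for x,y in[(30,80),(322,28),(413,465),(108,520)]]);print(cs,cs.mean(0),np.linalg.norm(np.diff(cs,axis=0),axis=1))
print('bush top',atz(T,*c(249,343,7,360,175),.085),'scene',atz(S,*c(311,158,6.5,210,150),.085))
print('ptip top',atz(T,*c(160,288,7,360,175),.049),'scene',atz(S,*c(360,284,6.5,210,150),.049))
print('mark top',atz(T,*c(249,256,7,360,175),.047),'scene',atz(S,*c(256,281,6.5,210,150),.047))
print('mark ends scene',atz(S,*c(247,289,6.5,210,150),.047),atz(S,*c(266,273,6.5,210,150),.047))
print('holder corners');hs=np.array([atz(T,*c(x-430,y,10,245,225),.055) for x,y in[(495,48),(703,55),(692,262),(488,258)]]);print(hs,hs.mean(0))
print('flange',atz(T,*c(592-430,155,10,245,225),.059))
print('handletop scene',atz(S,*c(572-430,350-305,5,385,185),.113),'flange scene',atz(S,*c(556-430,438-305,5,385,185),.057))
print('handle top corners scene',[atz(S,*c(x-430,y-305,5,385,185),.113)[:2] for x,y in[(561,335),(594,348),(583,367),(549,354)]])
E
python3 m.py
```

```text
meter corners top
[[ 0.684  -0.1141  0.045 ]
 [ 0.7088 -0.243   0.045 ]
 [ 0.5168 -0.2803  0.045 ]
 [ 0.4912 -0.1481  0.045 ]] [ 0.6002 -0.1964  0.045 ] [0.1313 0.1956 0.1346]
bush top [ 0.5663 -0.2025  0.085 ] scene [ 0.5736 -0.202   0.085 ]
ptip top [ 0.5921 -0.1705  0.049 ] scene [ 0.5984 -0.1694  0.049 ]
mark top [ 0.6068 -0.2097  0.047 ] scene [ 0.6118 -0.21    0.047 ]
mark ends scene [ 0.6174 -0.2109  0.047 ] [ 0.606  -0.2088  0.047 ]
holder corners
[[0.5449 0.2297 0.055 ]
 [0.5436 0.1661 0.055 ]
 [0.4811 0.1677 0.055 ]
 [0.4814 0.2296 0.055 ]] [0.5127 0.1983 0.055 ]
flange [0.5128 0.1983 0.059 ]
handletop scene [0.5156 0.1975 0.113 ] flange scene [0.5194 0.1974 0.057 ]
handle top corners scene [array([0.5073, 0.1896]), array([0.51  , 0.2068]), array([0.5251, 0.2058]), array([0.5228, 0.1882])]
```

```bash
python3 - <<'E'
from h import *
import pickle
T=pickle.load(open('top0.pkl','rb'));S=pickle.load(open('scene0.pkl','rb'))
def crop(f,x,y,w,h,k):return cv2.resize(f['frame'][y:y+h,x:x+w,::-1],None,fx=k,fy=k,interpolation=cv2.INTER_LANCZOS4)
a=np.zeros((600,800,3),np.uint8)
a[:400,:400]=crop(S,403,186,20,20,20); a[:400,400:800]=crop(T,252,231,16,16,25)
cv2.imwrite('pics/c3.png',a)
E
```

```text
(no output)
```

View pics/c3.png

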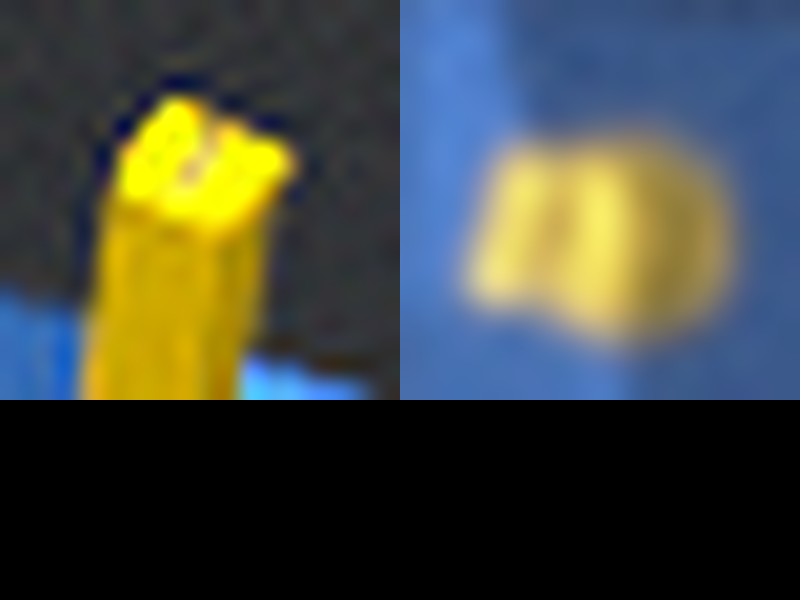

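```bash
cat >> m.py <<'E'
print('---')
def ang(f,a,b,k,ox,oy,dx=0):
    p=atz(f,*c(a[0]-dx,a[1],k,ox,oy),.113);q=atz(f,*c(b[0]-dx,b[1],k,ox,oy),.113);print((p+q)/2,np.degrees(np.arctan2(*(p-q)[1::-1])),np.linalg.norm(p-q))
ang(T,(510,150),(475,290),25,252,231,400)
ang(T,(565,170),(548,265),25,252,231,400)
ang(S,(120,185),(175,105),20,403,186)
ang(S,(210,230),(290,160),20,403,186)
ang(S,(187,178),(215,125),20,403,186)
ang(S,(290,160),(175,105),20,403,186)
ang(S,(210,230),(120,185),20,403,186)
g=manip.read_state();print(g['position'])
E
python3 m.py|sed -n '/---/,$p'
```

```text
---
[0.5138 0.2052 0.113 ] -12.301158561638738 0.016519483162356727
[0.5142 0.1978 0.113 ] -8.396911527641072 0.01105966411766113
[0.5157 0.1899 0.113 ] -6.641968194939525 0.01656449503179675
[0.5194 0.2037 0.113 ] -18.416826837303287 0.016669303230556612
[0.5143 0.1961 0.113 ] -2.0485553929236167 0.010500475041131439
[0.5095 0.1986 0.113 ] 75.56240836123453 0.015998404016723224
[0.5256 0.195  0.113 ] 74.57211788390738 0.012596713880107593
[ 0.2175 -0.5049  0.1846]
```

```bash
cat > plan.py <<'E'
# usage: plan.py x y z yaw_deg n : suggest n rows from measured pose (rotation in equal parts)
import sys; from h import *
from scipy.spatial.transform import Rotation as Ro
x,y,z,yaw=map(float,sys.argv[1:5]);n=int(sys.argv[5])
s=manip.read_state();R=s['tool_rot'];p=s['position']
c,sn=np.cos(np.radians(yaw)),np.sin(np.radians(yaw))
Rt=np.array([[c,0,-sn],[sn,0,c],[0,-1,0.]])
rv=Ro.from_matrix(R.T@Rt).as_rotvec(degrees=True)/n
d=(np.array([x,y,z])-p)/n
print('t',s['t'],'pos',p.round(4),'yaw',np.degrees(np.arctan2(R[1,0],R[0,0])).round(2),'tilt',np.degrees(np.arccos(-R[2,1])).round(2),'F',s['ft_force'].round(2),'w',s['grip_width'].round(4))
print('rows (hand omitted):')
for i in range(n):
    l=R.T@d/.04; print('%.2f %.2f %.2f  %.1f %.1f %.1f'%(*l,*rv)); R=R@Ro.from_rotvec(rv,degrees=True).as_matrix()
E
python3 plan.py .515 .1975 .185 -10 20
```

```text
Traceback (most recent call last):
  File "plan.py", line 10, in <module>
    print('t',s['t'],'pos',p.round(4),'yaw',np.degrees(np.arctan2(R[1,0],R[0,0])).round(2),'tilt',np.degrees(np.arccos(-R[2,1])).round(2),'F',s['ft_force'].round(2),'w',s['grip_width'].round(4))
                                                                                                                                                                         ^^^^^^^^^^^^^^^^^^^^^
AttributeError: 'float' object has no attribute 'round'
```

```bash
sed -i "s/s\['grip_width'\].round(4)/round(s['grip_width'],4)/" plan.py; python3 plan.py .515 .1975 .185 -10 20
```

```text
t 0.1 pos [ 0.2175 -0.5049  0.1846] yaw -66.69 tilt 0.06 F [-0.22 -0.05  0.88] w 0.0939
rows (hand omitted):
-0.66 0.00 0.69  -0.0 -2.8 -0.0
-0.62 0.00 0.72  -0.0 -2.8 -0.0
-0.59 0.00 0.75  -0.0 -2.8 -0.0
-0.55 0.00 0.78  -0.0 -2.8 -0.0
-0.51 0.00 0.81  -0.0 -2.8 -0.0
-0.47 0.00 0.83  -0.0 -2.8 -0.0
-0.43 -0.00 0.85  -0.0 -2.8 -0.0
-0.39 -0.00 0.87  -0.0 -2.8 -0.0
-0.34 -0.00 0.89  -0.0 -2.8 -0.0
-0.30 -0.00 0.91  -0.0 -2.8 -0.0
-0.25 -0.00 0.92  -0.0 -2.8 -0.0
-0.21 -0.00 0.93  -0.0 -2.8 -0.0
-0.16 -0.00 0.94  -0.0 -2.8 -0.0
-0.11 -0.00 0.95  -0.0 -2.8 -0.0
-0.07 -0.00 0.95  -0.0 -2.8 -0.0
-0.02 -0.00 0.95  -0.0 -2.8 -0.0
0.03 -0.00 0.95  -0.0 -2.8 -0.0
0.07 -0.00 0.95  -0.0 -2.8 -0.0
0.12 -0.00 0.95  -0.0 -2.8 -0.0
0.17 -0.00 0.94  -0.0 -2.8 -0.0
```

```bash
python3 -m handwheel '0 -.66 0 .69 0 -2.8 0; 0 -.62 0 .72 0 -2.8 0; 0 -.59 0 .75 0 -2.8 0; 0 -.55 0 .78 0 -2.8 0; 0 -.51 0 .81 0 -2.8 0; 0 -.47 0 .83 0 -2.8 0; 0 -.43 0 .85 0 -2.8 0; 0 -.39 0 .87 0 -2.8 0; 0 -.34 0 .89 0 -2.8 0; 0 -.3 0 .91 0 -2.8 0'
python3 plan.py .515 .1975 .185 -10 10
```

```text
t: 1.1
position: [0.3667, -0.1414, 0.1824]
tool_rot: [[0.788, -0.003, 0.616], [-0.616, 0.005, 0.788], [-0.005, -1.0, 0.002]]
ft_force: [0.1, -0.5, -0.2]
grip_width: 0.0936
t 1.1 pos [ 0.3667 -0.1414  0.1824] yaw -38.01 tilt 0.33 F [ 0.08 -0.51 -0.18] w 0.0936
rows (hand omitted):
-0.23 -0.00 0.90  -0.0 -2.8 -0.0
-0.19 -0.00 0.91  -0.0 -2.8 -0.0
-0.14 -0.00 0.91  -0.0 -2.8 -0.0
-0.10 -0.00 0.92  -0.0 -2.8 -0.0
-0.05 -0.00 0.92  -0.0 -2.8 -0.0
-0.01 -0.01 0.92  -0.0 -2.8 -0.0
0.04 -0.01 0.92  -0.0 -2.8 -0.0
0.08 -0.01 0.92  -0.0 -2.8 -0.0
0.13 -0.01 0.92  -0.0 -2.8 -0.0
0.17 -0.01 0.91  -0.0 -2.8 -0.0
```

```bash
python3 -m handwheel '0 -.23 0 .9 0 -2.8 0; 0 -.19 0 .91 0 -2.8 0; 0 -.14 0 .91 0 -2.8 0; 0 -.1 0 .92 0 -2.8 0; 0 -.05 0 .92 0 -2.8 0; 0 -.01 0 .92 0 -2.8 0; 0 .04 0 .92 0 -2.8 0; 0 .08 0 .92 0 -2.8 0; 0 .13 0 .92 0 -2.8 0; 0 .17 0 .91 0 -2.8 0' | head -2
python3 plan.py .515 .1975 .13 -10 5
```

```text
t: 2.1
position: [0.5132, 0.2155, 0.1822]
t 2.1 pos [0.5132 0.2155 0.1822] yaw -8.74 tilt 0.38 F [ 0.96  0.46 -0.46] w 0.0939
rows (hand omitted):
0.02 0.26 -0.09  -0.0 0.3 -0.1
0.02 0.26 -0.09  -0.0 0.3 -0.1
0.02 0.26 -0.09  -0.0 0.3 -0.1
0.02 0.26 -0.09  -0.0 0.3 -0.1
0.02 0.26 -0.09  -0.0 0.3 -0.1
```

```bash
python3 -m handwheel '0 .02 .2 -.09 0 .3 0; 0 .02 .26 -.09 0 .3 0; 0 .02 .26 -.09 0 .3 0; 0 .02 .26 -.09 0 .3 0; 0 .02 .26 -.09 0 .3 0; 0 0 0 0 0 0 0; 0 0 0 0 0 0 0; 0 0 0 0 0 0 0; 0 0 0 0 0 0 0; 0 0 0 0 0 0 0' | head -2
python3 plan.py .515 .1975 .080 -10 6
python3 - <<'E'
from h import *
import pickle
a=np.zeros((560,800,3),np.uint8)
for i,n in enumerate(('top','scene')):
    f=manip.grab_frame(n); pickle.dump(f,open(n+'1.pkl','wb'))
    x,y=(225,200) if n=='top' else (375,150)
    a[:500,i*400:i*400+400]=cv2.resize(f['frame'][y:y+100,x:x+80,::-1],None,fx=5,fy=5,interpolation=cv2.INTER_CUBIC)
cv2.imwrite('pics/g1.png',a)
E
```

```text
t: 3.1
position: [0.5135, 0.1959, 0.1277]
t 3.1 pos [0.5135 0.1959 0.1277] yaw -10.35 tilt 0.46 F [ 0.39 -0.49  0.74] w 0.0945
rows (hand omitted):
0.01 0.20 0.01  -0.0 -0.1 -0.1
0.01 0.20 0.01  -0.0 -0.1 -0.1
0.01 0.20 0.01  -0.0 -0.1 -0.1
0.01 0.20 0.01  -0.0 -0.1 -0.1
0.01 0.20 0.01  -0.0 -0.1 -0.1
0.01 0.20 0.01  -0.0 -0.1 -0.1
```

View pics/g1.png

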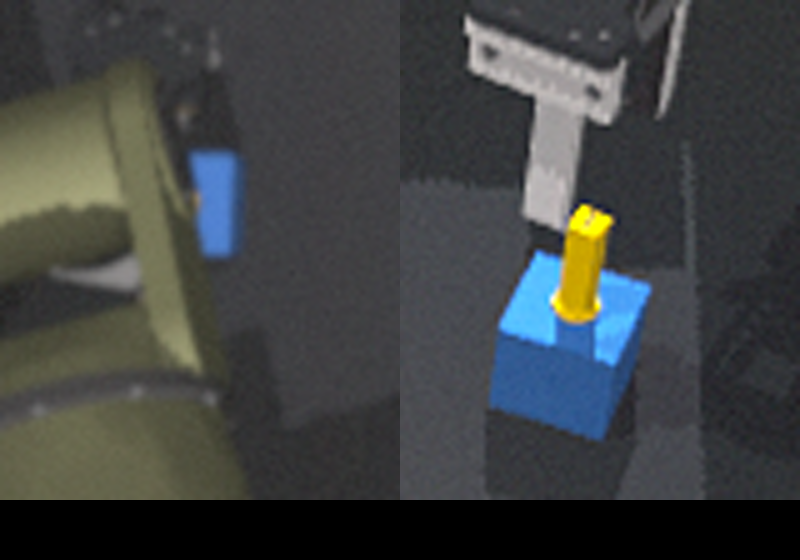

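```bash
python3 - <<'E'
from h import *
import pickle
f=pickle.load(open('scene1.pkl','rb'));s=manip.read_state();R=s['tool_rot'];p=s['position']
for n,l in(('+x',[.047,.011,0]),('-x',[-.047,.011,0]),('+xback',[.06,.011,0]),('-xback',[-.06,.011,0]),('tcp',[0,0,0])):
    q=p+R@np.array(l); print(n,q.round(3),(proj(f,q)[0]-[375,150])*5+[400,0])
for u,v in((550,170),(585,265),(545,205)):
    print(dep(f,(u-400)/5+375,v/5+150).round(3))
E
```

```text
+x [0.56  0.188 0.116] [543.44007491 265.07279695]
-x [0.467 0.204 0.117] [632.70614647 154.90999892]
+xback [0.572 0.185 0.116] [530.40392401 281.16064347]
-xback [0.454 0.207 0.117] [644.4014073  140.47693791]
tcp [0.514 0.196 0.128] [591.76717886 191.70714002]
[0.571 0.187 0.185]
[0.524 0.2   0.091]
[0.572 0.187 0.164]
```

```bash
python3 - <<'E'
from h import *
import pickle
f=pickle.load(open('scene1.pkl','rb'))
for v in(215,230,245,260,275): print(v,[dep(f,(u-400)/5+375,v/5+150).round(3).tolist() for u in(535,550)])
E
python3 -m handwheel '0 .01 .2 .01 0 0 -.1; 0 .01 .2 .01 0 0 -.1; 0 .01 .2 .01 0 0 -.1; 0 .01 .2 .01 0 0 -.1; 0 .01 .15 .01 0 0 0; 0 .01 .15 .01 0 0 0; 0 0 .05 0 0 0 0; 0 0 0 0 0 0 0; 0 0 0 0 0 0 0; 0 0 0 0 0 0 0' | head -2
python3 plan.py .515 .1975 .080 -10 1
```

```text
215 [[0.571, 0.183, 0.156], [0.574, 0.19, 0.161]]
230 [[0.409, 0.149, -0.003], [0.406, 0.157, -0.003]]
245 [[0.417, 0.152, -0.006], [0.42, 0.161, -0.001]]
260 [[0.488, 0.168, 0.05], [0.489, 0.176, 0.054]]
275 [[0.499, 0.172, 0.051], [0.498, 0.179, 0.052]]
t: 4.2
position: [0.5161, 0.1984, 0.0769]
t 4.2 pos [0.5161 0.1984 0.0769] yaw -10.32 tilt 0.12 F [ 1.05 -0.49 -0.86] w 0.0938
rows (hand omitted):
-0.02 -0.08 -0.03  -0.1 -0.3 -0.1
```

```bash
python3 - <<'E'
from h import *
import pickle
print(manip.tip_reach)
f=manip.grab_frame('scene');pickle.dump(f,open('scene2.pkl','wb'))
save(f,'g2.png',(370,140,450,240),6)
s=manip.read_state();R=s['tool_rot'];p=s['position']
for l in([.047,.011,0],[.047,0,0],[-.047,.011,0]): print((proj(f,p+R@np.array(l))[0]-[370,140])*6)
E
```

```text
0.011
[192.44497343 474.7418539 ]
[195.26221004 455.43374642]
[296.90628188 342.72249841]
```

View pics/g2.png

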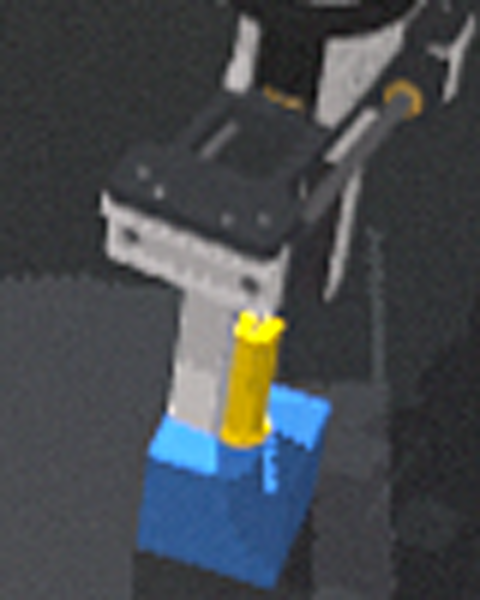

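Only the near finger is clearly visible, and its lower edge (195,438) sits higher than the model predicts. It still straddles the handle, so I'll close now and check afterwards.

```bash
python3 -m handwheel '1 0 0 0 0 0 0; 1 0 0 0 0 0 0; 1 0 0 0 0 0 0; 1 0 0 0 0 0 0; 1 0 0 0 0 0 0; 1 0 0 0 0 0 0; 1 0 0 0 0 0 0; 1 0 0 0 0 0 0; 1 0 0 0 0 0 0; 1 0 0 0 0 0 0'
python3 plan.py .5161 .1984 .2 -10 8
python3 - <<'E'
from h import *
import pickle
f=manip.grab_frame('scene');pickle.dump(f,open('scene3.pkl','wb'))
save(f,'g3.png',(370,140,450,240),6)
E
```

```text
t: 5.25
position: [0.5164, 0.1984, 0.0775]
tool_rot: [[0.984, 0.001, 0.179], [-0.179, 0.002, 0.984], [0.0, -1.0, 0.003]]
ft_force: [-0.7, -0.2, 0.3]
grip_width: 0.0172
t 5.25 pos [0.5164 0.1984 0.0775] yaw -10.33 tilt 0.14 F [-0.73 -0.23  0.27] w 0.0172
rows (hand omitted):
-0.00 -0.38 0.00  -0.0 -0.0 0.0
-0.00 -0.38 0.00  -0.0 -0.0 0.0
-0.00 -0.38 0.00  -0.0 -0.0 0.0
-0.00 -0.38 0.00  -0.0 -0.0 0.0
-0.00 -0.38 0.00  -0.0 -0.0 0.0
-0.00 -0.38 0.00  -0.0 -0.0 0.0
-0.00 -0.38 0.00  -0.0 -0.0 0.0
-0.00 -0.38 -0.00  -0.0 -0.0 0.0
```

View pics/g3.png

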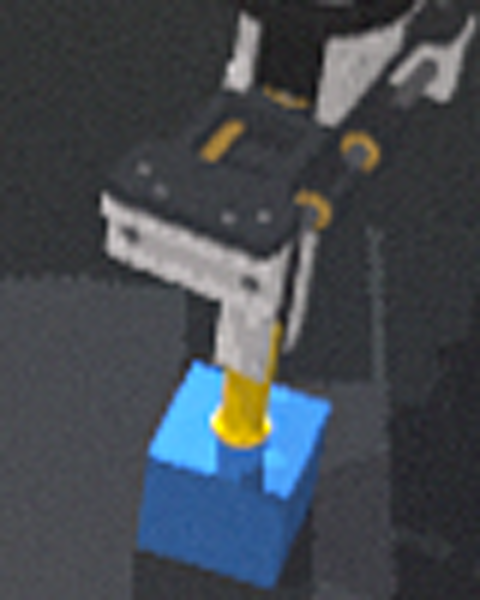

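```bash
python3 -m handwheel '1 0 -.2 0 0 0 0; 1 0 -.3 0 0 0 0; 1 0 -.38 0 0 0 0; 1 0 -.38 0 0 0 0; 1 0 -.38 0 0 0 0; 1 0 -.38 0 0 0 0; 1 0 -.38 0 0 0 0; 1 0 -.3 0 0 0 0; 1 0 -.2 0 0 0 0; 1 0 0 0 0 0 0' | head -2
python3 plan.py .5698 -.202 .2 51.5 15
```

```text
t: 6.3
position: [0.5165, 0.1982, 0.2065]
t 6.3 pos [0.5165 0.1982 0.2065] yaw -10.32 tilt 0.38 F [ 0.23  0.2  -0.64] w 0.0159
rows (hand omitted):
0.21 0.01 -0.64  -0.0 -4.1 0.0
0.16 0.01 -0.65  -0.0 -4.1 0.0
0.11 0.01 -0.66  -0.0 -4.1 0.0
0.06 0.01 -0.67  -0.0 -4.1 0.0
0.02 0.01 -0.67  -0.0 -4.1 0.0
-0.03 0.01 -0.67  -0.0 -4.1 0.0
-0.08 0.01 -0.67  -0.0 -4.1 0.0
-0.13 0.01 -0.66  -0.0 -4.1 0.0
-0.17 0.01 -0.65  -0.0 -4.1 0.0
-0.22 0.01 -0.64  -0.0 -4.1 0.0
-0.27 0.01 -0.62  -0.0 -4.1 0.0
-0.31 0.01 -0.60  -0.0 -4.1 0.0
-0.35 0.01 -0.57  -0.0 -4.1 0.0
-0.39 0.01 -0.55  -0.0 -4.1 0.0
-0.43 0.01 -0.52  -0.0 -4.1 0.0
```

```bash
python3 -m handwheel '1 .21 0 -.64 0 -4.1 0; 1 .16 0 -.65 0 -4.1 0; 1 .11 0 -.66 0 -4.1 0; 1 .06 0 -.67 0 -4.1 0; 1 .02 0 -.67 0 -4.1 0; 1 -.03 0 -.67 0 -4.1 0; 1 -.08 0 -.67 0 -4.1 0; 1 -.13 0 -.66 0 -4.1 0; 1 -.17 0 -.65 0 -4.1 0; 1 -.22 0 -.64 0 -4.1 0' | head -2
python3 plan.py .5698 -.202 .19 51.5 6
```

```text
t: 7.3
position: [0.5535, -0.0752, 0.1998]
t 7.3 pos [ 0.5535 -0.0752  0.1998] yaw 32.55 tilt 0.33 F [-0.05 -0.18 -0.42] w 0.0156
rows (hand omitted):
-0.23 0.04 -0.48  -0.1 -3.2 0.0
-0.25 0.04 -0.47  -0.1 -3.2 0.0
-0.28 0.04 -0.45  -0.1 -3.2 0.0
-0.30 0.04 -0.44  -0.1 -3.2 0.0
-0.33 0.04 -0.42  -0.1 -3.2 0.0
-0.35 0.04 -0.40  -0.1 -3.2 0.0
```

```bash
python3 -m handwheel '1 -.23 .04 -.46 0 -3.2 0; 1 -.25 .04 -.45 0 -3.2 0; 1 -.28 .04 -.43 0 -3.2 0; 1 -.3 .04 -.42 0 -3.2 0; 1 -.33 .04 -.4 0 -3.2 0; 1 -.25 .04 -.3 0 -2 0; 1 -.05 0 -.05 0 0 0; 1 0 0 0 0 0 0; 1 0 0 0 0 0 0; 1 0 0 0 0 0 0' | head -2
python3 plan.py .5698 -.202 .162 51.5 4
```

```text
t: 8.3
position: [0.5657, -0.2019, 0.1827]
t 8.3 pos [ 0.5657 -0.2019  0.1827] yaw 51.12 tilt 0.89 F [-0.06  0.73  0.15] w 0.0156
rows (hand omitted):
0.02 0.13 -0.02  -0.2 -0.1 -0.0
0.02 0.13 -0.02  -0.2 -0.1 -0.0
0.02 0.13 -0.02  -0.2 -0.1 -0.0
0.02 0.13 -0.02  -0.2 -0.1 -0.0
```

```bash
python3 -m handwheel '1 .03 .1 -.03 -.3 -.1 0; 1 .03 .12 -.03 -.3 -.1 0; 1 .03 .12 -.03 -.2 -.1 0; 1 .02 .12 -.02 -.2 -.1 0; 1 0 .05 0 0 0 0; 1 0 0 0 0 0 0; 1 0 0 0 0 0 0; 1 0 0 0 0 0 0; 1 0 0 0 0 0 0; 1 0 0 0 0 0 0' | head -2
python3 plan.py .5698 -.202 .162 51.5 1
python3 - <<'E'
from h import *
import pickle
a=np.zeros((600,800,3),np.uint8)
for i,(n,x,y) in enumerate((('top',370,190),('scene',228,130))):
    f=manip.grab_frame(n); pickle.dump(f,open(n+'4.pkl','wb'))
    a[:600,i*400:i*400+400]=cv2.resize(f['frame'][y:y+75,x:x+50,::-1],None,fx=8,fy=8,interpolation=cv2.INTER_CUBIC)
cv2.imwrite('pics/b1.png',a)
E
```

```text
t: 9.3
position: [0.5725, -0.1995, 0.1608]
t 9.3 pos [ 0.5725 -0.1995  0.1608] yaw 51.62 tilt 0.25 F [ 0.12  0.44 -0.59] w 0.0161
rows (hand omitted):
-0.09 -0.03 0.01  0.2 0.1 -0.1
```

View pics/b1.png

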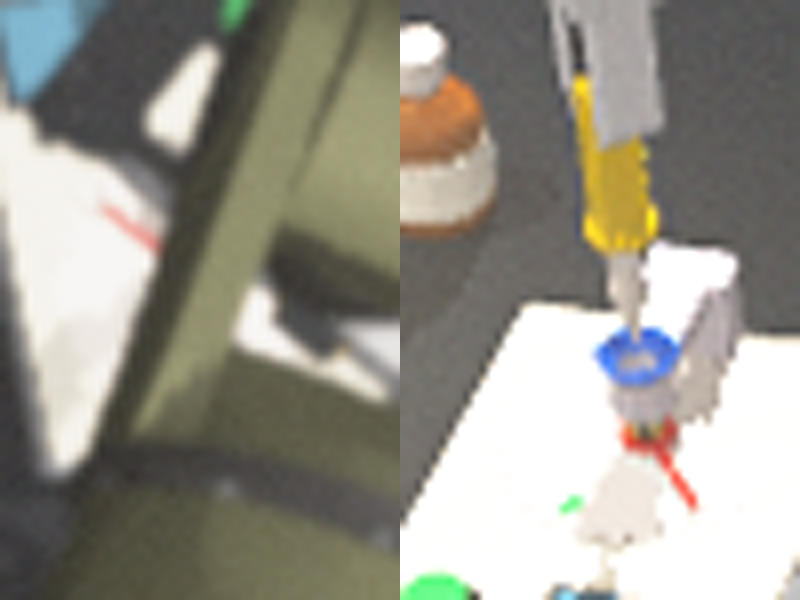

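```bash
python3 - <<'E'
from h import *
import pickle
np.set_printoptions(precision=4,suppress=True)
f=pickle.load(open('scene4.pkl','rb'))
c=lambda u,v:((u-400+.5)/8-.5+228,(v+.5)/8-.5+130)
print('rim',atz(f,*c(638,357),.085))
print('tip',atz(f,*c(637,336),.0963),'flange',atz(f,*c(621,233),.1403), 'bush btm',atz(f,*c(648,440),.062))
print('flange d',dep(f,*c(621,238)),'shank d',dep(f,*c(624,280)),dep(f,*c(630,310)),'handle',dep(f,*c(615,190)))
b=np.array([.5725,-.1995])
for z in(.0963,.1403,.19):
    q=(proj(f,[*b,z])[0]-[228,130]+.5)*8-.5+[400,0];print(z,q)
E
```

```text
rim [ 0.5748 -0.2016  0.085 ]
tip [ 0.5769 -0.1994  0.0963] flange [ 0.5789 -0.1989  0.1403] bush btm [ 0.5874 -0.1933  0.062 ]
flange d [ 0.5815 -0.1974  0.1407] shank d [ 0.5845 -0.1963  0.1262] [ 0.582  -0.1973  0.1117] handle [ 0.5828 -0.1964  0.1609]
0.0963 [643.6336 327.9135]
0.1403 [629.6203 220.9439]
0.19 [612.9332  93.5647]
```

```bash
python3 -m handwheel '1 -.02 0 0 .1 0 0; 1 -.02 0 0 .1 0 0; 1 -.02 0 0 0 0 0; 1 0 0 0 0 0 0; 1 0 .04 0 0 0 0; 1 0 .04 0 0 0 0; 1 0 .04 0 0 0 0; 1 0 .04 0 0 0 0; 1 0 0 0 0 0 0; 1 0 0 0 0 0 0' | head -2
python3 plan.py .5702 -.202 .15 51.5 1
```

```text
t: 10.4
position: [0.5708, -0.2015, 0.1537]
t 10.4 pos [ 0.5708 -0.2015  0.1537] yaw 51.61 tilt 0.1 F [ 0.76  0.3  -0.07] w 0.0155
rows (hand omitted):
-0.02 0.09 0.01  0.0 0.1 -0.1
```

```bash
python3 -m handwheel '1 -.01 .05 0 0 0 0; 1 0 .05 0 0 0 0; 1 0 .05 0 0 0 0; 1 0 .05 0 0 0 0; 1 0 .05 0 0 0 0; 1 0 .05 0 0 0 0; 1 0 .05 0 0 0 0; 1 0 .03 0 0 0 0; 1 0 0 0 0 0 0; 1 0 0 0 0 0 0' | head -2
python3 plan.py .5702 -.202 .1315 51.5 1
```

```text
t: 11.4
position: [0.5704, -0.2021, 0.137]
t 11.4 pos [ 0.5704 -0.2021  0.137 ] yaw 51.61 tilt 0.13 F [ 0.75  0.39 -0.59] w 0.0156
rows (hand omitted):
-0.00 0.14 0.01  -0.0 0.1 -0.1
```

```bash
python3 -m handwheel '1 0 .025 0 0 0 0; 1 0 .025 0 0 0 0; 1 0 .025 0 0 0 0; 1 0 .025 0 0 0 0; 1 0 .025 0 0 0 0; 1 0 .025 0 0 0 0; 1 0 .02 0 0 0 0; 1 0 .02 0 0 0 0; 1 0 0 0 0 0 0; 1 0 0 0 0 0 0' | head -2
python3 plan.py .5702 -.202 .128 51.5 1
```

```text
t: 12.4
position: [0.5707, -0.2028, 0.1316]
t 12.4 pos [ 0.5707 -0.2028  0.1316] yaw 51.6 tilt 0.21 F [-2.    0.79  1.75] w 0.0159
rows (hand omitted):
0.01 0.09 0.02  0.2 0.1 -0.1
```

```bash
python3 -m handwheel '1 -.01 0 .015 0 0 0; 1 -.01 0 .015 0 0 0; 1 0 0 0 0 0 0; 1 0 0 0 0 0 0; 1 0 .02 0 0 0 0; 1 0 .02 0 0 0 0; 1 0 .02 0 0 0 0; 1 0 0 0 0 0 0; 1 0 0 0 0 0 0; 1 0 0 0 0 0 0' | head -2
python3 plan.py .5702 -.202 .128 51.5 1
```

```text
t: 13.4
position: [0.5692, -0.2025, 0.1281]
t 13.4 pos [ 0.5692 -0.2025  0.1281] yaw 51.61 tilt 0.18 F [-0.84  0.17 -0.3 ] w 0.0157
rows (hand omitted):
0.03 0.00 -0.01  0.1 0.1 -0.1
```

```bash
python3 -m handwheel '1 0 .02 0 0 0 0; 1 0 .02 0 0 0 0; 1 0 0 0 0 0 0; 1 0 0 0 0 0 0; 1 0 0 0 0 0 0; 1 0 0 0 0 0 0; 1 0 0 0 0 0 0; 1 0 0 0 0 0 0; 1 0 0 0 0 0 0; 1 0 0 0 0 0 0'
python3 -m handwheel '1 0 .02 0 0 0 0; 1 0 .02 0 0 0 0; 1 0 0 0 0 0 0; 1 0 0 0 0 0 0; 1 0 0 0 0 0 0; 1 0 0 0 0 0 0; 1 0 0 0 0 0 0; 1 0 0 0 0 0 0; 1 0 0 0 0 0 0; 1 0 0 0 0 0 0'
```

```text
t: 14.4
position: [0.5691, -0.2025, 0.1263]
tool_rot: [[0.621, 0.0, -0.784], [0.784, -0.003, 0.621], [-0.002, -1.0, -0.002]]
ft_force: [-0.5, -0.7, -0.5]
grip_width: 0.0157
t: 15.4
position: [0.5691, -0.2025, 0.1246]
tool_rot: [[0.621, 0.0, -0.784], [0.784, -0.003, 0.621], [-0.002, -1.0, -0.002]]
ft_force: [-1.4, -0.3, -0.8]
grip_width: 0.0159
```

```bash
python3 -m handwheel '1 0 .02 0 0 0 0; 1 0 .01 0 0 0 0; 1 0 0 0 0 0 0; 1 0 0 0 0 0 0; 1 0 0 0 0 0 0'' ; 1 0 0 0 0 0 0; 1 0 0 0 0 0 0; 1 0 0 0 0 0 0; 1 0 0 0 0 0 0; 1 0 0 0 0 0 0' | grep -v rot
python3 -m handwheel '1 0 .02 0 0 0 0; 1 0 .01 0 0 0 0; 1 0 0 0 0 0 0; 1 0 0 0 0 0 0; 1 0 0 0 0 0 0; 1 0 0 0 0 0 0; 1 0 0 0 0 0 0; 1 0 0 0 0 0 0; 1 0 0 0 0 0 0; 1 0 0 0 0 0 0' | grep -v rot
```

```text
t: 16.4
position: [0.5692, -0.2026, 0.1237]
ft_force: [-0.6, 0.3, 0.5]
grip_width: 0.0158
t: 17.4
position: [0.5693, -0.2027, 0.1228]
ft_force: [-1.2, 0.4, 2.7]
grip_width: 0.0157
```

```bash
python3 -m handwheel '1 0 .004 0 0 -4 0; 1 0 .004 0 0 -4 0; 1 0 .004 0 0 -4 0; 1 0 .004 0 0 -4 0; 1 0 0 0 0 0 0; 1 0 0 0 0 0 0; 1 0 0 0 0 0 0; 1 0 0 0 0 0 0; 1 0 0 0 0 0 0; 1 0 0 0 0 0 0' 
python3 plan.py .5692 -.2025 .1228 90 1
```

```text
t: 18.4
position: [0.5691, -0.2032, 0.1225]
tool_rot: [[0.377, 0.001, -0.926], [0.926, -0.005, 0.377], [-0.004, -1.0, -0.002]]
ft_force: [-2.6, -0.1, 2.5]
grip_width: 0.0157
t 18.4 pos [ 0.5691 -0.2032  0.1225] yaw 67.84 tilt 0.26 F [-2.57 -0.12  2.52] w 0.0157
rows (hand omitted):
0.02 -0.01 0.00  0.1 -22.2 -0.3
```

```bash
python3 -m handwheel '1 .005 .002 .01 0 -4 0; 1 .005 .002 .005 0 -4 0; 1 0 .002 0 0 -4 0; 1 0 .002 0 0 -4 0; 1 0 .002 0 0 -4 0; 1 0 .002 0 0 -4 0; 1 0 0 0 0 0 0; 1 0 0 0 0 0 0; 1 0 0 0 0 0 0; 1 0 0 0 0 0 0' 
python3 plan.py .5692 -.2025 .1228 99 1
```

```text
t: 19.4
position: [0.5686, -0.2037, 0.1224]
tool_rot: [[-0.041, 0.001, -0.999], [0.999, -0.007, -0.041], [-0.007, -1.0, -0.001]]
ft_force: [-1.0, -0.2, 2.1]
grip_width: 0.0159
t 19.4 pos [ 0.5686 -0.2037  0.1224] yaw 92.34 tilt 0.38 F [-0.99 -0.24  2.1 ] w 0.0159
rows (hand omitted):
0.03 -0.01 -0.02  0.0 -6.7 -0.4
```

```bash
python3 -m handwheel '1 0 .002 0 0 -3 -.2; 1 0 .002 0 0 -3 -.2; 1 0 .002 0 0 -3 0; 1 0 .005 0 0 0 0; 1 0 .005 0 0 0 0; 1 0 0 0 0 0 0; 1 0 0 0 0 0 0; 1 0 0 0 0 0 0; 1 0 0 0 0 0 0; 1 0 0 0 0 0 0' |grep -v rot
python3 plan.py .5692 -.2025 .1228 99 1
```

```text
t: 20.4
position: [0.5687, -0.2042, 0.1223]
ft_force: [-2.9, -0.3, 3.4]
grip_width: 0.0161
t 20.4 pos [ 0.5687 -0.2042  0.1223] yaw 101.13 tilt 0.07 F [-2.87 -0.26  3.43] w 0.0161
rows (hand omitted):
0.04 -0.01 -0.02  0.0 2.1 -0.1
```

```bash
python3 -m handwheel '1 .01 0 .01 0 7.5 0; 1 .005 0 0 0 7.5 0; 1 0 0 0 0 7.5 0; 1 0 0 0 0 7.5 0; 1 0 0 0 0 7.5 0; 1 0 0 0 0 7 0; 1 0 0 0 0 4 0; 1 0 0 0 0 0 0; 1 0 0 0 0 0 0; 1 0 0 0 0 0 0' |grep -v rot
python3 plan.py .5692 -.2025 .1228 51.5 1
```

```text
t: 21.4
position: [0.5692, -0.2027, 0.1221]
ft_force: [-1.9, -1.6, 3.6]
grip_width: 0.0155
t 21.4 pos [ 0.5692 -0.2027  0.1221] yaw 50.86 tilt 0.19 F [-1.86 -1.59  3.61] w 0.0155
rows (hand omitted):
0.00 -0.02 0.00  0.1 -0.6 0.1
```

Next, a slow sweep clockwise from 51°, lightly pressed.

```bash
python3 -m handwheel '1 0 0 0 0 3 0; 1 0 0 0 0 3 0; 1 0 0 0 0 3 0; 1 0 0 0 0 3 0; 1 0 0 0 0 3 0; 1 0 0 0 0 0 0; 1 0 0 0 0 0 0; 1 0 0 0 0 0 0; 1 0 0 0 0 0 0; 1 0 0 0 0 0 0' |grep -v rot
python3 plan.py .5692 -.2025 .1228 6 1
```

```text
t: 22.4
position: [0.5692, -0.2022, 0.1205]
ft_force: [-0.3, -1.0, -0.4]
grip_width: 0.0156
t 22.4 pos [ 0.5692 -0.2022  0.1205] yaw 36.16 tilt 0.18 F [-0.27 -0.96 -0.35] w 0.0156
rows (hand omitted):
-0.00 -0.06 -0.01  -0.1 30.2 0.2
```

```bash
python3 -m handwheel '1 0 .02 0 0 0 0; 1 0 .02 0 0 0 0; 1 0 .02 0 0 0 0; 1 0 .02 0 0 0 0; 1 0 0 0 0 0 0; 1 0 0 0 0 0 0; 1 0 0 0 0 0 0; 1 0 0 0 0 0 0; 1 0 0 0 0 0 0; 1 0 0 0 0 0 0' |grep -v rot
python3 plan.py .5692 -.2025 .1165 6 1
```

```text
t: 23.4
position: [0.5691, -0.2023, 0.117]
ft_force: [-0.1, -0.9, 0.5]
grip_width: 0.0159
t 23.4 pos [ 0.5691 -0.2023  0.117 ] yaw 36.21 tilt 0.17 F [-0.15 -0.92  0.55] w 0.0159
rows (hand omitted):
-0.00 0.01 -0.00  -0.1 30.2 0.2
```

```bash
python3 -m handwheel '1 0 .02 0 0 0 0; 1 0 .01 0 0 0 0; 1 0 0 0 0 0 0; 1 0 0 0 0 0 0; 1 0 0 0 0 4 0; 1 0 0 0 0 4 0; 1 0 0 0 0 4 0; 1 0 0 0 0 4 0; 1 0 0 0 0 0 0; 1 0 0 0 0 0 0' |grep -v rot
python3 plan.py .5692 -.2025 .1165 6 1
cat > ptr.py <<'E'
from h import *
import sys
f=manip.grab_frame('scene');s=manip.read_state()
im=f['frame'].astype(int);r,g,b=im[...,0],im[...,1],im[...,2]
C=np.array([.5748-.0003,-.2016])  # bush centre as this camera sees it
def find(m,z,lo,hi):
    v,u=np.nonzero(m);P=np.array([atz(f,a,c,z)[:2] for a,c in zip(u,v)]);d=P-C;rr=np.hypot(*d.T);k=(rr>lo)&(rr<hi);d=d[k]
    return k.sum(),np.degrees(np.arctan2(d[:,1].mean(),d[:,0].mean())).round(2),np.hypot(*d.mean(0)).round(4)
box=np.zeros(r.shape,bool);box[165:205,225:285]=1
print('ptr',find(box&(r-g>50)&(r-b>50),.049,.02,.046),'mark',find(box&(g-r>35)&(g-b>20),.047,.03,.055))
if len(sys.argv)>1: save(f,sys.argv[1],(225,140,290,205),9)
E
python3 ptr.py
```

```text
t: 24.4
position: [0.5693, -0.2021, 0.1156]
ft_force: [-0.2, -2.3, -0.2]
grip_width: 0.016
t 24.4 pos [ 0.5693 -0.2021  0.1156] yaw 19.74 tilt 0.19 F [-0.2  -2.31 -0.19] w 0.016
rows (hand omitted):
-0.01 -0.02 -0.01  -0.1 13.7 0.2
ptr (np.int64(8), np.float64(52.41), np.float64(0.0296)) mark (np.int64(5), np.float64(-12.82), np.float64(0.0372))
```

```bash
python3 -m handwheel '1 0 0 0 0 4 0; 1 0 0 0 0 4 0; 1 0 0 0 0 4 0; 1 0 0 0 0 4 0; 1 0 0 0 0 4 0; 1 0 0 0 0 0 0; 1 0 0 0 0 0 0; 1 0 0 0 0 0 0; 1 0 0 0 0 0 0; 1 0 0 0 0 0 0' |grep -v rot
python3 plan.py .5692 -.2025 .1165 -42 1; python3 ptr.py
```

```text
t: 25.45
position: [0.57, -0.2027, 0.1157]
ft_force: [0.0, -0.7, -0.5]
grip_width: 0.0153
t 25.45 pos [ 0.57   -0.2027  0.1157] yaw -0.03 tilt 0.27 F [ 0.04 -0.67 -0.51] w 0.0153
rows (hand omitted):
-0.02 -0.02 0.00  -0.1 42.0 0.2
ptr (np.int64(7), np.float64(36.6), np.float64(0.03)) mark (np.int64(5), np.float64(-12.82), np.float64(0.0372))
```

```bash
python3 -m handwheel '1 0 0 0 0 5 0; 1 0 0 0 0 5 0; 1 0 0 0 0 5 0; 1 0 0 0 0 5 0; 1 0 0 0 0 5 0; 1 0 0 0 0 5 0; 1 0 0 0 0 4 0; 1 0 0 0 0 0 0; 1 0 0 0 0 0 0; 1 0 0 0 0 0 0' |grep -v rot
python3 plan.py .5692 -.2025 .1157 -42 1; python3 ptr.py p1.png
```

```text
t: 26.5
position: [0.5708, -0.2037, 0.1157]
ft_force: [0.3, -1.5, -0.4]
grip_width: 0.0156
t 26.5 pos [ 0.5708 -0.2037  0.1157] yaw -34.96 tilt 0.41 F [ 0.35 -1.48 -0.44] w 0.0156
rows (hand omitted):
-0.05 -0.00 0.00  -0.2 7.0 0.4
ptr (np.int64(11), np.float64(-0.74), np.float64(0.0315)) mark (np.int64(5), np.float64(-12.82), np.float64(0.0372))
```

View pics/p1.png

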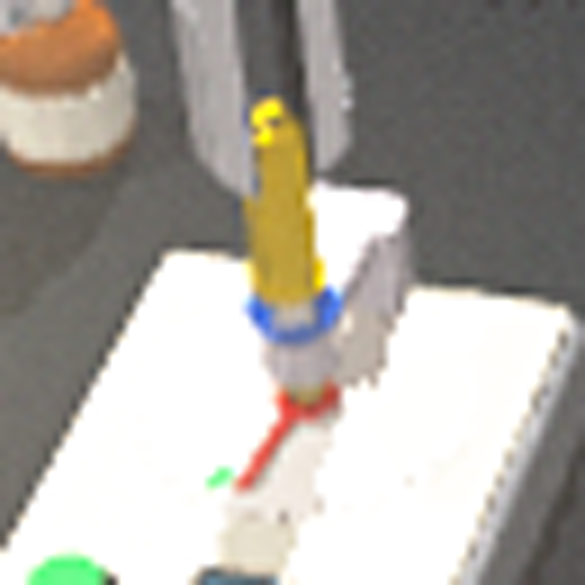

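```bash
python3 - <<'E'
from h import *
import pickle
f=pickle.load(open('scene4.pkl','rb'))
c=lambda u,v:((u+.5)/9-.5+225,(v+.5)/9-.5+140)
C=np.array([.5745,-.2016])
for n,u,v,z in(('tip',242,487,.049),('root',291,412,.049),('mark',221,478,.047),('min',231,471,.047),('mout',211,484,.047)):
    d=atz(f,*c(u,v),z)[:2]-C; print(n,d.round(4),np.degrees(np.arctan2(d[1],d[0])).round(2),np.hypot(*d).round(4))
E
```

```text
tip [0.0394 0.0006] 0.8 0.0394
root [ 0.005  -0.0028] -29.26 0.0058
mark [ 0.0366 -0.0083] -12.84 0.0376
min [ 0.0328 -0.0072] -12.4 0.0336
mout [ 0.0401 -0.0097] -13.61 0.0412
```

```bash
python3 -m handwheel '1 -.01 0 0 0 3 0; 1 -.01 0 0 0 3 0; 1 0 0 0 0 3 0; 1 0 0 0 0 1.5 0; 1 0 0 0 0 0 0; 1 0 0 0 0 0 0; 1 0 0 0 0 0 0; 1 0 0 0 0 0 0; 1 0 0 0 0 0 0; 1 0 0 0 0 0 0' |grep -v rot
python3 plan.py .5692 -.2025 .1157 -47 1; python3 ptr.py p2.png
```

```text
t: 27.55
position: [0.5705, -0.2038, 0.1158]
ft_force: [0.1, -2.1, -1.3]
grip_width: 0.0158
t 27.55 pos [ 0.5705 -0.2038  0.1158] yaw -45.31 tilt 0.5 F [ 0.12 -2.15 -1.25] w 0.0158
rows (hand omitted):
-0.05 0.00 -0.00  -0.2 1.7 0.4
ptr (np.int64(7), np.float64(-9.48), np.float64(0.0309)) mark (np.int64(1), np.float64(-14.9), np.float64(0.0403))
```

View pics/p2.png

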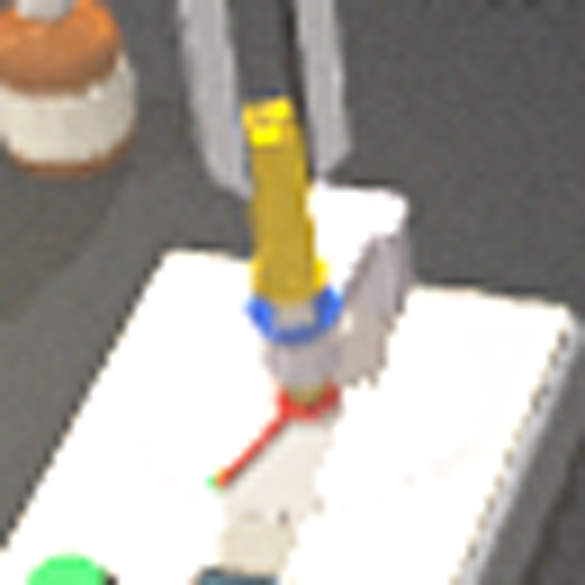

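The pointer tip (222,481) lies over the mark, about 2° short of it. I'll turn a touch more, average several frames, and compare from the other camera once the arm is clear.

```bash
python3 -m handwheel '1 0 0 0 0 1 0; 1 0 0 0 0 1 0; 1 0 0 0 0 0 0; 1 0 0 0 0 0 0; 1 0 0 0 0 0 0; 1 0 0 0 0 0 0; 1 0 0 0 0 0 0; 1 0 0 0 0 0 0; 1 0 0 0 0 0 0; 1 0 0 0 0 0 0' |grep -v rot
python3 plan.py .5692 -.2025 .1157 -47 1; for i in 1 2 3; do python3 ptr.py; done
```

```text
t: 28.6
position: [0.5705, -0.2039, 0.1158]
ft_force: [1.3, -1.9, -1.7]
grip_width: 0.0153
t 28.6 pos [ 0.5705 -0.2039  0.1158] yaw -47.48 tilt 0.5 F [ 1.31 -1.92 -1.72] w 0.0153
rows (hand omitted):
-0.05 0.00 -0.00  -0.2 -0.5 0.4
ptr (np.int64(9), np.float64(-12.58), np.float64(0.031)) mark (np.int64(1), np.float64(-11.2), np.float64(0.0431))
ptr (np.int64(9), np.float64(-12.58), np.float64(0.031)) mark (np.int64(1), np.float64(-11.2), np.float64(0.0431))
ptr (np.int64(9), np.float64(-12.58), np.float64(0.031)) mark (np.int64(1), np.float64(-11.2), np.float64(0.0431))
```

```bash
python3 -m handwheel '1 0 0 0 0 -2 0; 1 0 0 0 0 -2 0; 1 0 0 0 0 -2 .1; 1 0 0 0 0 -1 .1; 1 0 0 0 0 0 0; 1 0 -.03 0 0 0 0; 1 0 -.04 0 0 0 0; 1 0 -.05 0 0 0 0; 1 0 -.05 0 0 0 0; 1 0 -.05 0 0 0 0' |grep -v rot
python3 plan.py .5692 -.2025 .17 -42 1; python3 ptr.py
```

```text
t: 29.75
position: [0.5702, -0.2033, 0.1248]
ft_force: [2.1, -1.6, -1.6]
grip_width: 0.0159
t 29.75 pos [ 0.5702 -0.2033  0.1248] yaw -40.36 tilt 0.27 F [ 2.13 -1.64 -1.61] w 0.0159
rows (hand omitted):
-0.03 -1.13 0.00  -0.2 1.6 0.2
ptr (np.int64(9), np.float64(-12.58), np.float64(0.031)) mark (np.int64(1), np.float64(-11.2), np.float64(0.0431))
```

Blade out of the slot with the pointer still in place. Now lifting clear.

```bash
python3 -m handwheel '1 0 -.05 0 0 0 0; 1 0 -.08 0 0 0 0; 1 0 -.1 0 0 0 0; 1 0 -.15 0 0 0 0; 1 0 -.2 0 0 0 0; 1 0 -.3 0 0 0 0; 1 0 -.35 0 0 0 0; 1 0 -.35 0 0 0 0; 1 0 -.2 0 0 0 0; 1 0 0 0 0 0 0' |grep -v rot
python3 plan.py .5161 .1982 .2 -10.3 15
```

```text
t: 30.8
position: [0.57, -0.2023, 0.2046]
ft_force: [-1.0, -0.2, -0.5]
grip_width: 0.0157
t 30.8 pos [ 0.57   -0.2023  0.2046] yaw -40.34 tilt 0.38 F [-0.96 -0.18 -0.5 ] w 0.0157
rows (hand omitted):
-0.50 0.01 0.45  -0.0 -2.0 0.0
-0.48 0.01 0.47  -0.0 -2.0 0.0
-0.47 0.01 0.48  -0.0 -2.0 0.0
-0.45 0.01 0.50  -0.0 -2.0 0.0
-0.43 0.01 0.52  -0.0 -2.0 0.0
-0.41 0.01 0.53  -0.0 -2.0 0.0
-0.40 0.01 0.54  -0.0 -2.0 0.0
-0.38 0.01 0.56  -0.0 -2.0 0.0
-0.36 0.01 0.57  -0.0 -2.0 0.0
-0.34 0.01 0.58  -0.0 -2.0 0.0
-0.32 0.01 0.59  -0.0 -2.0 0.0
-0.29 0.01 0.61  -0.0 -2.0 0.0
-0.27 0.01 0.62  -0.0 -2.0 0.0
-0.25 0.01 0.62  -0.0 -2.0 0.0
-0.23 0.01 0.63  -0.0 -2.0 0.0
```

```bash
python3 -m handwheel '1 -.5 0 .45 0 -2 0; 1 -.48 0 .47 0 -2 0; 1 -.47 0 .48 0 -2 0; 1 -.45 0 .5 0 -2 0; 1 -.43 0 .52 0 -2 0; 1 -.41 0 .53 0 -2 0; 1 -.4 0 .54 0 -2 0; 1 -.38 0 .56 0 -2 0; 1 -.36 0 .57 0 -2 0; 1 -.34 0 .58 0 -2 0' |grep -v rot
python3 plan.py .5161 .1982 .19 -10.3 7
python3 - <<'E'
from h import *
import pickle
f=manip.grab_frame('top');pickle.dump(f,open('top5.pkl','wb'))
im=f['frame'].astype(int);b=im[200:232,375:410]
r,g,bl=b[...,0],b[...,1],b[...,2]
C=np.array([.5663,-.2025])
for n,m,z in(('ptr',(r-g>45)&(r-bl>45),.049),('mark',(g-r>25)&(g-bl>15),.047)):
    v,u=np.nonzero(m);P=np.array([atz(f,x+375,y+200,z)[:2] for x,y in zip(u,v)]).reshape(-1,2)-C
    print(n,[(round(float(np.hypot(*p)),3),round(float(np.degrees(np.arctan2(p[1],p[0]))),1)) for p in P])
E
```

```text
t: 31.8
position: [0.529, 0.0718, 0.2013]
ft_force: [-0.4, -0.7, -1.6]
grip_width: 0.0155
t 31.8 pos [0.529  0.0718 0.2013] yaw -19.84 tilt 0.18 F [-0.43 -0.69 -1.56] w 0.0155
rows (hand omitted):
-0.20 0.04 0.41  -0.0 -1.4 -0.0
-0.19 0.04 0.41  -0.0 -1.4 -0.0
-0.18 0.04 0.42  -0.0 -1.4 -0.0
-0.17 0.04 0.42  -0.0 -1.4 -0.0
-0.16 0.04 0.43  -0.0 -1.4 -0.0
-0.15 0.04 0.43  -0.0 -1.4 -0.0
-0.14 0.04 0.43  -0.0 -1.4 -0.0
ptr [(0.041, -8.9), (0.038, -9.5), (0.035, -5.4), (0.035, -10.3), (0.032, -5.9), (0.032, -11.3), (0.029, -6.5), (0.029, -12.4), (0.026, -7.2), (0.023, -8.1)]
mark []
```

The top camera puts the pointer at about -9° against the mark's -10°, so it is set. Returning to the holder.

```bash
python3 -m handwheel '1 -.2 .02 .38 0 -1.4 0; 1 -.19 .02 .38 0 -1.4 0; 1 -.18 .02 .39 0 -1.4 0; 1 -.17 .02 .39 0 -1.4 0; 1 -.16 .02 .39 0 -1.4 0; 1 -.15 .02 .35 0 -1.4 0; 1 -.1 0 .2 0 -1 0; 1 0 0 0 0 0 0; 1 0 0 0 0 0 0; 1 0 0 0 0 0 0' |grep -v rot
python3 plan.py .5161 .1982 .135 -10.3 6
```

```text
t: 32.85
position: [0.5083, 0.1874, 0.1941]
ft_force: [0.2, -0.7, 0.3]
grip_width: 0.0158
t 32.85 pos [0.5083 0.1874 0.1941] yaw -9.73 tilt 0.32 F [ 0.23 -0.67  0.25] w 0.0158
rows (hand omitted):
0.03 0.25 0.05  -0.0 0.1 -0.0
0.03 0.25 0.05  -0.0 0.1 -0.0
0.03 0.25 0.05  -0.0 0.1 -0.0
0.02 0.25 0.05  -0.0 0.1 -0.0
0.02 0.25 0.05  -0.0 0.1 -0.0
0.02 0.25 0.05  -0.0 0.1 -0.0
```

```bash
python3 -m handwheel '1 .03 .1 .05 0 0 0; 1 .03 .2 .05 0 0 0; 1 .03 .25 .05 0 0 0; 1 .02 .25 .05 0 0 0; 1 .02 .25 .05 0 0 0; 1 .02 .25 .02 0 0 0; 1 0 .15 0 0 0 0; 1 0 0 0 0 0 0; 1 0 0 0 0 0 0; 1 0 0 0 0 0 0' |grep -v rot
python3 plan.py .5163 .1983 .131 -10.3 1
```

```text
t: 33.85
position: [0.5164, 0.1965, 0.1296]
ft_force: [0.2, -0.2, -0.3]
grip_width: 0.0159
t 33.85 pos [0.5164 0.1965 0.1296] yaw -9.87 tilt 0.4 F [ 0.16 -0.17 -0.27] w 0.0159
rows (hand omitted):
-0.01 -0.03 0.04  -0.1 0.4 -0.4
```

```bash
python3 -m handwheel '1 0 0 .02 0 0 -.2; 1 0 0 .01 0 0 -.1; 1 0 0 0 0 0 0; 1 0 .05 0 0 0 0; 1 0 .08 0 0 0 0; 1 0 .08 0 0 0 0; 1 0 .08 0 0 0 0; 1 0 .08 0 0 0 0; 1 0 .08 0 0 0 0; 1 0 0 0 0 0 0' |grep -v rot
python3 plan.py .5163 .1983 .08 -10.3 1
```

```text
t: 34.85
position: [0.5169, 0.1979, 0.1109]
ft_force: [-1.0, 0.6, -0.8]
grip_width: 0.0153
t 34.85 pos [0.5169 0.1979 0.1109] yaw -9.88 tilt 0.1 F [-1.02  0.55 -0.84] w 0.0153
rows (hand omitted):
-0.02 0.77 0.01  -0.1 0.4 0.0
```

```bash
python3 -m handwheel '1 -.01 .03 .01 0 0 0; 1 -.01 .05 0 0 0 0; 1 0 .07 0 0 0 0; 1 0 .08 0 0 0 0; 1 0 .08 0 0 0 0; 1 0 .08 0 0 0 0; 1 0 .08 0 0 0 0; 1 0 .08 0 0 0 0; 1 0 .03 0 0 0 0; 1 0 0 0 0 0 0' |grep -v rot
python3 plan.py .5163 .1983 .0785 -10.3 1
```

```text
t: 35.85
position: [0.5161, 0.1985, 0.0855]
ft_force: [-0.8, 0.0, -0.2]
grip_width: 0.0158
t 35.85 pos [0.5161 0.1985 0.0855] yaw -9.87 tilt 0.1 F [-0.76  0.03 -0.24] w 0.0158
rows (hand omitted):
0.00 0.17 -0.00  -0.1 0.4 0.0
```

```bash
python3 -m handwheel '1 0 .05 0 0 0 0; 1 0 .05 0 0 0 0; 1 0 .04 0 0 0 0; 1 0 .03 0 0 0 0; 1 0 .02 0 0 0 0; 1 0 0 0 0 0 0; 1 0 0 0 0 0 0; 1 0 0 0 0 0 0; 1 0 0 0 0 0 0; 1 0 0 0 0 0 0' |grep -v rot
```

```text
t: 36.85
position: [0.5164, 0.1986, 0.0777]
ft_force: [0.2, -0.5, 0.2]
grip_width: 0.0159
```

```bash
python3 -m handwheel '0 0 0 0 0 0 0; 0 0 0 0 0 0 0; 0 0 0 0 0 0 0; 0 0 0 0 0 0 0; 0 0 0 0 0 0 0; 0 0 0 0 0 0 0; 0 0 0 0 0 0 0; 0 0 0 0 0 0 0; 0 0 0 0 0 0 0; 0 0 0 0 0 0 0' |grep -v rot
python3 -m handwheel '0 0 -.2 0 0 0 0; 0 0 -.4 0 0 0 0; 0 0 -.5 0 0 0 0; 0 0 -.5 0 0 0 0; 0 0 -.5 0 0 0 0; 0 0 -.4 0 0 0 0; 0 0 -.2 0 0 0 0; 0 0 0 0 0 0 0; 0 0 0 0 0 0 0; 0 0 0 0 0 0 0' |grep -v rot
python3 - <<'E'
from h import *
f=manip.grab_frame('scene')
a=np.zeros((560,800,3),np.uint8)
for i,(x,y) in enumerate(((375,170),(215,150))): a[:,i*400:i*400+400]=cv2.resize(f['frame'][y:y+80,x:x+57,::-1],(400,560),interpolation=cv2.INTER_CUBIC)
cv2.imwrite('pics/f1.png',a)
E
python3 ptr.py
```

```text
t: 37.85
position: [0.5165, 0.1986, 0.0779]
ft_force: [-0.4, 0.1, 0.9]
grip_width: 0.0917
t: 38.85
position: [0.5158, 0.1982, 0.1926]
ft_force: [-0.8, -0.0, 0.6]
grip_width: 0.0939
ptr (np.int64(9), np.float64(-12.58), np.float64(0.031)) mark (np.int64(1), np.float64(-11.2), np.float64(0.0431))
```

View pics/f1.png

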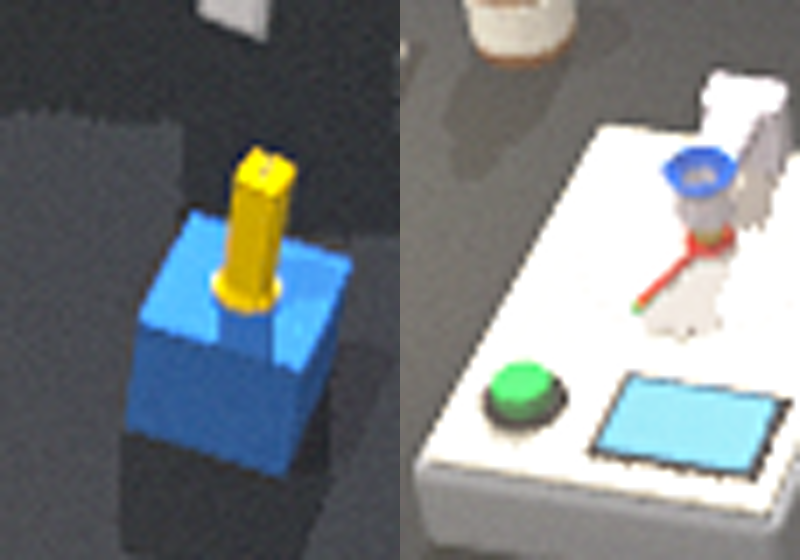

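The tool stands upright in the holder, flange (245,290) on the block with the gripper clear. The pointer tip (637,308) lies on the mark. Handing in.

```bash
python3 -c "
from plant import manip
print(manip.job_done())"
```

```text
the job is handed in; nothing more can be done
None
```

I set the pointer with the tuning tool, stood the tool back in its holder and handed the job in at about 39 s. No verdict was reported.

**What I did:** I felt for the slot with light pressure. The first sweep, anticlockwise from the pointer's line, found nothing. Sweeping back clockwise, the blade dropped in at about 36° in the world frame. By the arm's readings the blade's end went down to about 51 mm above the bench. I turned the screw clockwise about 65°, eased the tool back within the slot's play so it would not drag the pointer, and drew it out.

**Last checks:**
- **Pointer:** the scene camera puts it within about 1–1.5° of the mark. The top camera puts it about 1° short, taking the mark from its first picture, because its last frame did not pick the mark out. The allowed error is about 4.6°.
- **Tool:** in the last picture it stands upright in the holder, released, with its flange on the block and the gripper about 115 mm higher than at the grasp.
- **Forces:** wrist readings on the photometer stayed under about 4.5 N. They were mostly taken at the end of each 1 s move, so I did not see peaks in between.

**What disagreed:**
- The two cameras differed by about 6 mm in x. I settled that using the measured grasp position.
- My first estimates of the turn needed were 61° (top camera) and 64.5° (scene camera).
- The fingertips looked 20–30 mm higher in the pictures than the stated geometry. The grip held anyway.
- I did not check the bystanders' positions at the end; the arm was never driven near them.

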